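Unlatch the reference-optic housing and hold its sprung dust lid open at 50 degrees

TASK

The dust lid of the grey optic housing is held by the wing knob on the post beside it: push the knob down and, keeping it pushed rather than forcing it round, turn it a quarter turn anticlockwise (seen from above) so that its steel tongue swings off the lid. Then raise the sprung lid by its bar handle with the gripper's fingers and hold it still at 50 degrees open so that the optic can be inspected; the lid would fall shut, so finish while holding it there and do not let go. Leave everything else on the desk where it is.

Things in the scene. Friction and masses are not known exactly. Their poses are not given: they have to be found in the camera images.
- housing: Grey open-topped box, fixed to the desk, 150 (own x) x 180 (own y) x 80 mm high, 6 mm walls, with a round optic inside (top 37 mm above the desk). Origin: centre of its underside on the desk. Own z up, own -x is its front, towards the robot; yaw differs each time by up to 0.35 rad. Its lid closes the top.
- lid (a joint): Opening of the lid, rad: 0 shut, grows as the front edge rises, stop at 1.4; 50 degrees is 0.873. Grey plate 150 x 180 x 8 mm, about 0.35 kg, hinged on the top of the housing's back wall (own +x). Weight and a spring (0.25 N m shut, 0.47 at 50 degrees) always close it; holding it at 50 degrees takes about 3 N at the bar. Under the latch tongue it only rises about 0.08 rad.
- lid_hinge (a point): Point on the lid's hinge axis (which is parallel to the housing's own y), at mid-width: housing frame (75, 0, 80) mm.
- lid_bar (a point): Middle of the lid's handle: round steel bar, 10 mm thick, 100 mm long, parallel to the hinge, in the plane of the lid on two end arms (90 mm free between), 62 mm out from the lid's front edge. Shut: housing frame (-137, 0, 84) mm, empty below. 212 mm from the hinge along the lid, 4 mm above its axis. Site x points along the lid to the hinge. The bar can turn between the fingers as the lid swings.
- post: Aluminium latch post, 46 x 46 x 88 mm, fixed to the desk on the housing's own +y side (left seen from the robot), its axis 120 mm from the housing's middle plane, 30 mm out from the lid's edge; its place along that side differs by 60 mm. Origin: centre of its underside; same yaw as the housing.
- plunger (a joint): How far the knob is pushed down, m: 0 up, solid stop at 0.008. A spring resists with about 3 N at first and 6 N at the stop. A catch at 0.15 rad blocks the turn (not to be forced) until the knob is pushed down by 5 to 6 mm; once turned, it stays down by 5 mm by itself when released.
- knob (a joint): Turn of the latch knob, rad: near 0 (0 to 0.1) at the start, latched; grows anticlockwise seen from above; stop at 1.6. Friction about 0.03 N m. The tongue is clear of the lid from about 1.0 rad on; a quarter turn is 1.57.
- knob_grip (a point): On the knob's vertical axis at the height to grip, 132 mm above the desk with the knob up; moves with it. Black upright wing 14 mm thick (own x), 42 mm long (own y), 34 mm high (112 to 146 mm above the desk). The steel tongue below it (12 mm wide, 6 mm thick, top 103 mm above the desk) points 45 mm along own -y, over the lid while latched.
- lens_cell: Bystander: black round lens cell, 56 mm across, 26 mm high, standing near the housing's -y side. Origin: centre of its underside.
- micrometer: Bystander: hand micrometer lying flat, about 130 x 60 x 20 mm, to the left of and in front of the post. Origin near its middle.
- brass_gauge: Bystander: brass gauge of 36 mm across, 34 mm high, near the housing's -y side, towards the back. Origin: centre of its underside.
- tray_lens_a: Bystander: black lens cell 70 mm across, 30 mm high, in the green tray (45 mm high) to the right.
- tray_lens_b: Bystander: black lens cell 60 mm across, 26 mm high, in the green tray.
- screwdriver: Bystander: screwdriver 170 mm long, lying far to the left.
- bottle: Bystander: white bottle 52 mm across, 120 mm high, far to the left.
There are look-alikes about, which are no part of the job. Leave any purple or yellow look-alike of the post alone.

How it is judged (in metres and radians):
On the way:
1. the knob has been pushed down and turned about a quarter turn anticlockwise (value of joint knob above 1.2 rad and value of joint plunger above 0.004 m), for 0.2 s.
At the end, for the whole second after the job is handed in: The lid is held still (below 0.05 rad/s) at 50 degrees, within 7 degrees (0.75 to 0.995 rad), through the last second, by the gripper's fingers (contact force on the lid above 0.5 N) with no loose thing propping it, and the knob is still turned by more than 1.2 rad (value of joint lid between 0.75 and 0.995 rad and velocity of joint lid between -0.05 and 0.05 rad/s and contact force between lid and the fingers above 0.5 N and value of joint knob above 1.2 rad and contact force between lid and lens_cell below 0.2 N and contact force between lid and tray_lens_a below 0.2 N and contact force between lid and tray_lens_b below 0.2 N and contact force between lid and micrometer below 0.2 N and contact force between lid and brass_gauge below 0.2 N and contact force between lid and screwdriver below 0.2 N and contact force between lid and bottle below 0.2 N); the arm keeps its last pose, push and grip.
It fails at once if the knob was forced round against its catch without being pushed down (value of joint knob above 0.45 rad and value of joint plunger below 0.002 m).
It fails at once if a bystander was moved by more than 30 mm (distance of any of lens_cell, tray_lens_a, tray_lens_b, micrometer, brass_gauge, screwdriver, bottle from where it was at the start of the episode above 0.03 m).
It also fails if it takes over 56 s, if anything falls off the work surface, if the arm or the gripper's body presses on something with over 40 N, if the wrist force passes 120 N, or if a joint passes its speed limit or range.

ROBOT

A 7-joint arm with a two-finger parallel gripper is mounted at the origin on the work surface. World frame = base frame: x ahead of the robot, y to its left, z up, the work surface at z = 0. Lengths are in mm, angles in rad, forces in N, time in s.
With the tool pointing down it reaches from about 400 to 875 mm from the base axis. Payload 6.5 kg.
Tool frame: the origin (TCP) lies at the very end of the fingers, on their centre line; the grasp point (between the pads) lies 19 mm behind it; z points along the fingers, x is the direction in which the jaws open and shut, and the axes are right-handed (so a half turn about z gives the same grasp; the last joint's range is limited). The gripper opens to 85 mm and grips with 20 to 120 N. Pads are 22 mm wide; open, the fingers measure 114 mm over their backs; the gripper's body (76 mm by 85 mm) begins 54 mm behind the grasp point. The pads swing forward as they close: fully open they stand 13 mm farther back than shut.
Start: joints at [1.154, 0.536, -0.004, 1.538, 0.003, 1.067, -0.071], TCP at [223.367, -610.407, 231.29] pointing down, gripper open.
Joint ranges: [-2.7, 2.7], [-0.37, 2.16], [-1.27, 1.26], [0.24, 2.4], [-1.31, 4.45], [0.19, 1.91], [-2.76, 2.76]. Speed limits (rad/s): [2.39, 2.39, 3.14, 3.14, 3.14, 3.14, 3.14].

INTERFACE

Orientations are given as a rotation vector (axis times angle).
In Python, from bench import r, imaging gives the robot as it stands. The module is installed in compiled form; this text tells all that it offers.
- The arm moves only by the tool carry_out, never from a script. Its argument "steps" is a list of rows, each a list of 7 numbers: the opening, from 0 (shut) to 1 (fully open), then the shift along the tool's x, y, z in mm, then the turn, a rotation vector about the tool's x, y, z in degrees. In form: [[claw, tx, ty, tz, wx, wy, wz], ...]. A call has 1 to 20 rows; each row shifts and turns the commanded pose from where the row before left it, along the tool's axes as they then stand; what a row does not reach is not made up. A row lasts 1/12 s, in which the tool goes at most 41.7 mm and 7.16 degrees, less where a joint would pass 70% of its speed; a pose out of reach is approached as far as the arm can. A call is refused whole if a number of a shift passes 41.7 or a number of a turn 7.16, either way. A call with a gripper value outside its range is refused whole. The fingers move at their own pace and stop on an object; the grip force is fixed at half the most. Time passes only in rows, so rows that do not move let the fingers close. It gives the time, the measured TCP pose, the force and the opening at its end, in the units of the state.
- r.get_obs(): the state, without advancing time (a new reading comes with each control period).
- imaging.get_image(name): name is "side" or "top"; returns a dict with "frame" (480x640x3 uint8, red, green, blue), "z_map" (480x640 float32, mm along the optical axis (not along the pixel's ray), 0 where there is no reading), "mtx" (3x3 intrinsics, pixels), "k1" (the pictures are not rectified: a ray, as slopes to the right and down, at radius r is drawn at 1 + k1 r^2 times it, then the intrinsics apply), "position" and "orientation" of the camera in the world. Camera axes: x right, y down, z forward; pixel columns grow to the right and rows downward; lengths in mm; the calibration is good to about 2 mm. A picture is of the moment at which its call begins.
- r.close_job(): hands the job in, once; it reports no verdict.
Trained networks look in a picture, given as the dict that the camera call returned (one of the last four; its "shot" number tells which), for a name from the list of things; names that differ only in an ending like _2 or _b are one class to them, and where a whole thing is asked for, a point or a joint stands for the part that bears it (a point fixed in the world has none). Each returns a list of dicts, best first, with "conf" (0 to 1); they miss things now and then, are a little off and sometimes report something else, mostly with a low value. They report only what shows in the picture. A call takes as long as a camera call. They do not tell look-alikes from the thing itself.
- imaging.silhouettes(picture, query): "pixels" (480x640 bool, what is visible of it) and "rect" ([centre column, centre row, width, height] in pixels, round what is visible of it).
The state is a dict: "t": time; "joint_positions": joint angles; "qvel": joint speeds; "joint_torque": joint torques, N m; "tool_pos": TCP position; "tool_rot": TCP orientation; "force": force on the tool from outside, world axes, zero at the start; "wrist_torque": the same for the moment, N m; "grip_width": finger opening in mm.
Only numpy, scipy, OpenCV 4.12 (cv2) and the standard library are available. Lean on these libraries where they do the work, as an engineer would, in place of code of your own. Each camera call takes 0.05 s, during which the arm holds its last target.

## Working session

There is one attempt and no reset: what is moved stays moved. The work goes in short steps, Python scripts to look and compute and a tool call to move; the robot and the scene stay as the last step left them, time stands still between calls to the robot, and variables do not carry over. Pictures are saved under pics/ and viewed, and the job is handed in when it is done.

Besides the shell and the picture viewer there is one more tool, called after "Emit:" as name([rows], argument=value, ...), one row to a line, values as JSON. carry_out: Moves the arm, as the interface text tells. Its arguments: {"type":"object","properties":{"steps":{"type":"array"}},"required":["steps"]}

```bash
mkdir -p pics; cat > h.py <<'E'
import numpy as np, cv2
from scipy.spatial.transform import Rotation as R
from bench import r, imaging
def rot(o):
    o=np.array(o,float)
    if o.shape==(3,3): return o
    if o.size==3: return R.from_rotvec(o).as_matrix()
    raise Exception(o)
def world(p,us,vs,z):
    K=np.array(p['mtx']);k=p['k1']
    x=(us-K[0,2])/K[0,0];y=(vs-K[1,2])/K[1,1]
    xd,yd=x.copy(),y.copy()
    for _ in range(10):
        f=1+k*(x*x+y*y);x=xd/f;y=yd/f
    c=np.stack([x*z,y*z,z],-1)
    return c@rot(p['orientation']).T+np.array(p['position'])
def cloud(p):
    v,u=np.mgrid[:480,:640].astype(float)
    return world(p,u,v,p['z_map'].astype(float))
def save(p,n): cv2.imwrite('pics/'+n,p['frame'][:,:,::-1])
E
python3 - <<'E'
from h import *
print(r.get_obs())
for n in ['top','side']:
    p=imaging.get_image(n);save(p,n+'1.png')
    print(n,p['mtx'],p['k1'],p['position'],p['orientation'])
    W=cloud(p);np.savez(n+'1.npz',W=W,f=p['frame'],z=p['z_map'])
    for q in ['housing','lid','lid_bar','post','knob','knob_grip','lens_cell','micrometer','brass_gauge']:
        for d in imaging.silhouettes(p,q)[:3]:
            m=d['pixels']&(p['z_map']>0)
            print(n,q,round(d['conf'],2),np.round(d['rect']),np.round(np.median(W[m],0)) if m.any() else None)
E
```

```text
{'t': 0.0, 'joint_positions': array([ 1.15379223,  0.5372081 , -0.00441315,  1.53891243,  0.00259738,
        1.06729145, -0.07117075]), 'qvel': array([-0.00171387,  0.00082766, -0.00086859,  0.00081348, -0.00104183,
        0.00069613,  0.00075415]), 'joint_torque': array([-6.07739603e-04, -5.83419800e+01,  1.04844175e+00, -2.59109634e+01,
        1.23060265e-02,  9.55591793e-03,  3.19375818e-05]), 'tool_pos': array([ 223.1158676 , -609.8082976 ,  230.37084123]), 'tool_rot': array([-2.57432405e+00,  1.79907909e+00,  2.45613343e-03]), 'force': array([ 0.36910535,  0.88110848, -0.98135345]), 'wrist_torque': array([0.0485088 , 0.03453497, 0.01801329]), 'grip_width': 85.25757319325129}
top [[543.07890151   0.         307.88191067]
 [  0.         543.07890151 236.41638647]
 [  0.           0.           1.        ]] -0.10007467211849165 [ 437.14095899  -21.32115276 1283.7033819 ] [-2.14748741  2.1439485  -0.10839638]
top housing 0.66 [331. 239.  97. 109.] [602. -50.  89.]
top housing 0.57 [336. 238.  95. 113.] [599. -50.  89.]
top housing 0.16 [402. 264.  25.  27.] [ 530. -202.   27.]
top
[... 1151 characters left out ...]
3.] [597. -46.  87.]
side lid_bar 0.88 [311. 239. 101.  69.] [600. -47.  87.]
side post 0.97 [254. 357.  29.  62.] [617. 329.  81.]
side post 0.77 [333. 366.  34.  64.] [468. 301.  82.]
side post 0.71 [278. 273.  32.  62.] [644.  79.  73.]
side knob 0.72 [311. 249. 107.  88.] [588. -27.  85.]
side knob 0.67 [277. 254.  18.  21.] [644.  64. 130.]
side knob 0.65 [255. 340.  19.  27.] [619. 313. 139.]
side knob_grip 0.81 [333. 348.  20.  23.] [469. 291. 135.]
side knob_grip 0.65 [255. 342.  14.  27.] [619. 315. 139.]
side knob_grip 0.64 [276. 255.  17.  22.] [645.  62. 126.]
side lens_cell 0.61 [341. 223.  18.  18.] [ 522. -200.   24.]
side micrometer 0.57 [284. 333.  60.  21.] [600. 188.  12.]
```

```bash
python3 - <<'E'
import cv2
for n,(a,b,c,d) in dict(top=(140,360,140,440),side=(190,410,200,420)).items():
    i=cv2.imread(f'pics/{n}1.png')[a:b,c:d]
    cv2.imwrite(f'pics/{n}1z.png',cv2.resize(i,None,fx=2.6,fy=2.6,interpolation=cv2.INTER_CUBIC))
E
```

```text
(no output)
```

View pics/top1.png

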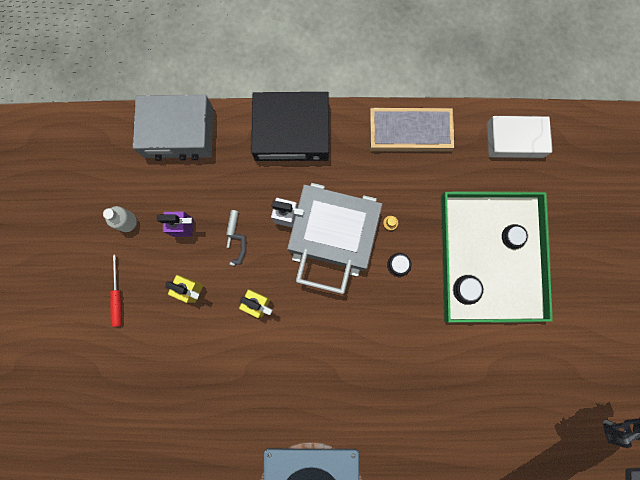

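View pics/top1z.png

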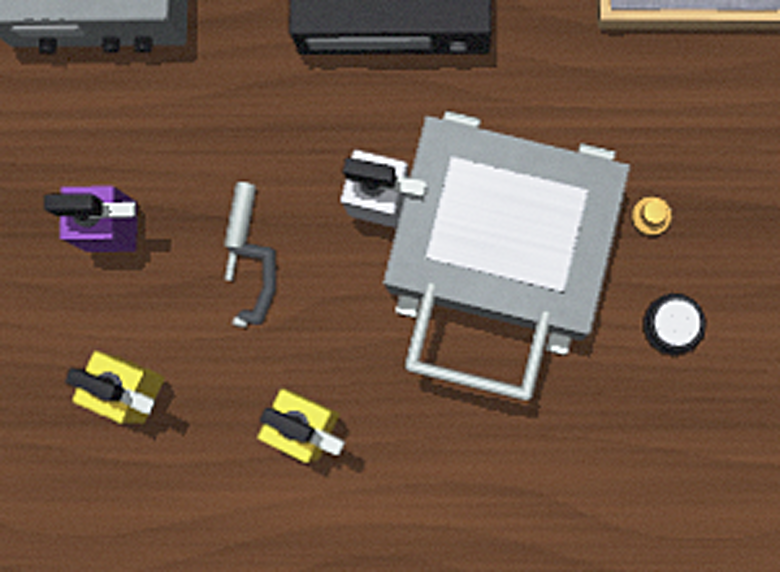

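View pics/side1z.png

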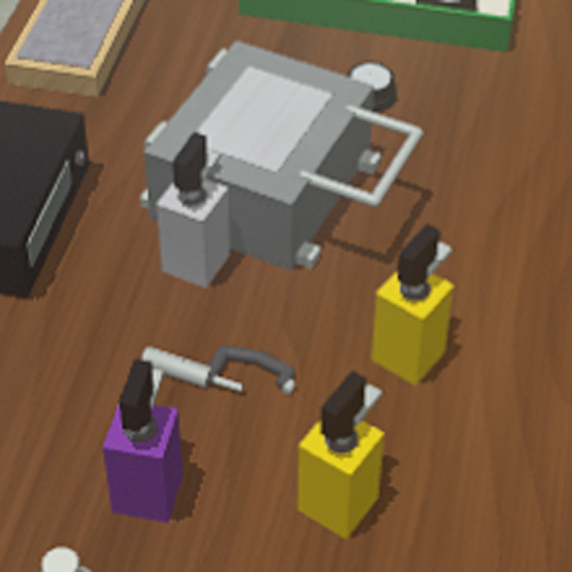

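```bash
python3 - <<'E'
from h import *
res={}
for n in ['top','side']:
    d=np.load(n+'1.npz');W=d['W'].reshape(-1,3);z=d['z'].ravel()
    A=W[(z>0)]
    reg=A[(A[:,0]>420)&(A[:,0]<720)&(A[:,1]>-170)&(A[:,1]<100)]
    lid=reg[(reg[:,2]>80)&(reg[:,2]<97)]
    # coarse yaw grid: fit rectangle extents for lid plate
    img=np.zeros((300,300),np.uint8)
    ii=((lid[:,0]-420)).astype(int);jj=(lid[:,1]+180).astype(int)
    img[ii.clip(0,299),jj.clip(0,299)]=255
    img=cv2.morphologyEx(img,cv2.MORPH_CLOSE,np.ones((7,7)))
    img2=cv2.morphologyEx(img,cv2.MORPH_OPEN,np.ones((61,61)))
    img2=cv2.bitwise_and(img,cv2.dilate(img2,np.ones((9,9)))) 
    img2=cv2.morphologyEx(img2,cv2.MORPH_OPEN,cv2.getStructuringElement(cv2.MORPH_ELLIPSE,(31,31)))
    c=max(cv2.findContours(img2,0,1)[0],key=cv2.contourArea)
    (b,a),(s),ang=cv2.minAreaRect(c)
    print(n,'lid rect centre',a+420,b-180,s,ang,'z',np.median(lid[:,2]))
    # knob/post
    k=reg[(reg[:,2]>125)&(reg[:,2]<160)&(reg[:,0]>600)&(reg[:,1]>20)]
    top=k[k[:,2]>np.percentile(k[:,2],60)-4]
    u,sv,vt=np.linalg.svd((k-k.mean(0))[:,:2],full_matrices=False)
    print('knob',len(k),k.mean(0),np.percentile(k[:,2],[50,90,98]),vt[0], 'wingtop minrect',cv2.minAreaRect(top[:,:2].astype(np.float32)))
    cv2.imwrite(f'pics/{n}lid.png',img2)
    bar=reg[(reg[:,2]>70)&(reg[:,2]<100)&(reg[:,0]<520)]
    u,sv,vt=np.linalg.svd((bar-bar.mean(0))[:,:2],full_matrices=False); print('bar',len(bar),bar.mean(0),vt[0])
    np.save(n+'bar.npy',bar)
E
```

```text
top lid rect centre 613.37646484375 -52.305877685546875 (179.1845703125, 158.79310607910156) 12.528807640075684 z 89.26278971569184
knob 161 [645.96950626  62.79450227 144.29724625] [146.28668201 149.39718718 151.28456591] [-0.18778989 -0.98220922] wingtop minrect ((647.4501953125, 63.22416687011719), (41.523902893066406, 14.321022033691406), 79.26353454589844)
bar 399 [487.18620359 -28.93274791  88.67096621] [-0.00617397 -0.99998094]
side lid rect centre 601.0689392089844 -47.8150634765625 (182.3363037109375, 128.8158721923828) 13.600543022155762 z 86.59591952846063
knob 161 [647.07665253  67.37046893 139.23131847] [141.93836638 145.63846049 147.24935496] [0.22316069 0.97478167] wingtop minrect ((647.6546630859375, 62.47307205200195), (48.64115524291992, 14.142895698547363), 80.01502990722656)
bar 281 [489.31748186 -26.11944747  85.66355703] [0.00527963 0.99998606]
```

```bash
python3 - <<'E'
from h import *
for n in ['top','side']:
    d=np.load(n+'1.npz');W=d['W'].reshape(-1,3);z=d['z'].ravel();A=W[z>0]
    # yaw from bar: iterate line fit
    best=None
    reg=A[(A[:,2]>74)&(A[:,2]<98)&(A[:,0]>430)&(A[:,0]<720)&(A[:,1]>-170)&(A[:,1]<60)]
    yaw=-.225
    for _ in range(8):
        x=np.array([np.cos(yaw),np.sin(yaw)]);y=np.array([-x[1],x[0]])
        a=reg[:,:2]@x;b=reg[:,:2]@y
        lo=np.percentile(a,1); m=(a<lo+9)&(a>lo-5)&(abs(b-85.7)<42)
        s=np.polyfit(b[m],a[m],1)[0]; yaw-=np.arctan(s)
    print(n,'yaw',yaw,m.sum(),'bar own x',np.median(a[m]),a[m].mean(),'b range of bar',np.percentile(b[a<lo+9],[1,99]),'z',np.median(reg[m][:,2]))
    lid=abs(b-85.7)<70
    h,e=np.histogram(a[(abs(b-85.7)>58)&(abs(b-85.7)<80)],bins=np.arange(440,720,4)); print('lid a',[(int(q),int(w)) for q,w in zip(e,h) if w])
    mm=(a>a[m].mean()+90)&(a<a[m].mean()+190); print('lid b',np.percentile(b[mm],[.5,2,98,99.5]), 'arms b',np.histogram(b[(a>a[m].mean()+15)&(a<a[m].mean()+45)],bins=np.arange(20,150,4))[0])
E
```

```text
top yaw -0.23624443250422256 179 bar own x 468.68300542712524 468.78312159531015 b range of bar [ 40.43948762 147.60480624] z 88.92120208958681
lid a [(464, 4), (468, 4), (472, 5), (476, 3), (480, 5), (484, 5), (488, 4), (492, 3), (496, 4), (500, 6), (504, 3), (508, 4), (512, 4), (516, 5), (520, 4), (524, 4), (528, 24), (532, 38), (536, 36), (540, 35), (544, 34), (548, 38), (552, 35), (556, 34), (560, 36), (564, 35), (568, 38), (572, 35), (576, 35), (580, 37), (584, 37), (588, 33), (592, 39), (596, 36), (600, 32), (604, 39), (608, 34), (612, 36), (616, 31), (620, 39), (624, 33), (628, 37), (632, 35), (636, 33), (640, 36), (644, 31), (648, 39), (652, 37), (656, 34), (660, 33), (664, 34), (668, 35), (672, 33), (676, 38), (680, 22), (684, 22), (688, 14)]
lid b [  4.23517745   6.82790985 194.79581388 204.19394729] arms b [ 0  0  0  0  6 23 26  8  0  0  0  0  0  0  0  0  0  0  0  0  0  0  0  0
  0  0  0  0  0  7 26 23]
side yaw -0.2292530996394673 105 bar own x 468.99536019862546 469.34323696865096 b range of bar [ 41.18501972 148.84604543] z 86.54664575713764
lid a [(464, 3), (468, 8), (472, 4), (476, 4), (480, 3), (484, 6), (488, 4), (492, 5), (496, 7), (500, 5), (504, 4), (508, 4), (512, 4), (516, 4), (520, 4), (524, 5), (528, 17), (532, 32), (536, 21), (540, 19), (544, 21), (548, 23), (552, 21), (556, 17), (560, 23), (564, 21), (568, 23), (572, 21), (576, 16), (580, 20), (584, 23), (588, 19), (592, 15), (596, 23), (600, 24), (604, 19), (608, 19), (612, 23), (616, 15), (620, 8), (624, 16), (628, 13), (632, 13), (636, 11), (640, 8), (644, 11), (648, 7), (652, 11), (656, 19), (660, 20), (664, 22), (668, 20), (672, 20), (676, 18), (680, 14), (684, 12), (688, 10), (692, 2)]
lid b [  2.56129442   6.18778276 196.36062469 204.21568551] arms b [ 0  0  0  0  1 20 19 10  0  0  0  0  0  0  0  0  0  0  0  0  0  0  0  0
  0  0  0  0  0  2 15 34]
```

```bash
cat > w.py <<'E'
from h import *
o=r.get_obs();M=rot(o['tool_rot']);p=o['tool_pos']
yaw=-.233;X=np.array([np.cos(yaw),np.sin(yaw),0]);Y=np.array([-X[1],X[0],0])
C=606*X+94*Y
print('t',round(o['t'],2),'p',p.round(1),'x',M[:,0].round(3),'y',M[:,1].round(3),'z',M[:,2].round(3),'F',o['force'].round(1),'T',o['wrist_torque'].round(2),'g',round(o['grip_width'],1))
print('q',o['joint_positions'].round(3),'tool yaw deg',np.degrees(np.arctan2(M[1,0],M[0,0])).round(2))
def to(t): print('shift tool',(M.T@(np.array(t)-p)).round(1))
E
python3 - <<'E'
from w import *
print('C',C,'bar',C-137*X)
to([646.5,64,231])
E
```

```text
t 1.0 p [ 223.4 -610.4  231.3] x [ 0.344 -0.939  0.   ] y [-0.939 -0.344  0.   ] z [-0. -0. -1.] F [ 0.2 -1.2 -0.3] T [ 0.02 -0.04 -0.01] g 85.5
q [ 1.154  0.536 -0.004  1.538  0.003  1.067 -0.071] tool yaw deg -69.9
C [611.32908196 -48.46394071   0.        ] bar [478.03108473 -16.83098425   0.        ]
shift tool [-4.879e+02 -6.291e+02  3.000e-01]
```

Emit:
carry_out([
  [1,-24.4,-31.4,0,0,0,0],
  [1,-24.4,-31.4,0,0,0,0],
  [1,-24.4,-31.4,0,0,0,0],
  [1,-24.4,-31.4,0,0,0,0],
  [1,-24.4,-31.4,0,0,0,0],
  [1,-24.4,-31.4,0,0,0,0],
  [1,-24.4,-31.4,0,0,0,0],
  [1,-24.4,-31.4,0,0,0,0],
  [1,-24.4,-31.4,0,0,0,0],
  [1,-24.4,-31.4,0,0,0,0],
  [1,-24.4,-31.4,0,0,0,0],
  [1,-24.4,-31.4,0,0,0,0],
  [1,-24.4,-31.4,0,0,0,0],
  [1,-24.4,-31.4,0,0,0,0],
  [1,-24.4,-31.4,0,0,0,0],
  [1,-24.4,-31.4,0,0,0,0],
  [1,-24.4,-31.4,0,0,0,0],
  [1,-24.4,-31.4,0,0,0,0],
  [1,-24.4,-31.4,0,0,0,0],
  [1,-24.4,-31.4,0,0,0,0],
])

```text
t: 2.67
tool_pos: [646.2, 65.3, 231.4]
tool_rot: [2.575, -1.8, 0.001]
force: [1.4, -0.4, 0.6]
grip_width: 85.6
```

Emit:
carry_out([
  [0.6,0,0,0,0,0,-5.9],
  [0.6,0,0,0,0,0,-5.9],
  [0.6,0,0,0,0,0,-5.9],
  [0.6,0,0,0,0,0,-5.9],
  [0.6,0,0,0,0,0,-5.9],
  [0.6,0,0,0,0,0,-5.9],
  [0.6,0,0,0,0,0,-5.9],
  [0.6,0,0,0,0,0,-5.9],
  [0.6,0,0,0,0,0,-5.9],
  [0.6,0,0,0,0,0,-5.9],
  [0.6,0,0,0,0,0,0],
  [0.6,0,0,0,0,0,0],
])

```text
t: 3.67
tool_pos: [645.4, 63.5, 231.2]
tool_rot: [-3.127, 0.304, 0.0]
force: [-0.6, -0.5, -0.5]
grip_width: 51.1
```

```bash
python3 - <<'E'
from w import *
to([646.5,64,160])
for n in ['top','side']:
    q=imaging.get_image(n);save(q,n+'2.png')
a,b=cv2.imread('pics/top2.png'),cv2.imread('pics/side2.png')
i=np.hstack([a[130:330,200:400],b[150:350,180:380]])
cv2.imwrite('pics/2z.png',cv2.resize(i,None,fx=2,fy=2,interpolation=cv2.INTER_CUBIC))
E
```

```text
t 3.67 p [645.4  63.5 231.2] x [ 0.981 -0.192 -0.   ] y [-0.192 -0.981 -0.   ] z [-0.  0. -1.] F [-0.6 -0.5 -0.5] T [-0.   -0.02  0.03] g 51.1
q [ 0.157  0.582 -0.481  1.52   0.287  1.111 -0.578] tool yaw deg -11.09
shift tool [ 1.  -0.7 71.2]
```

View pics/2z.png

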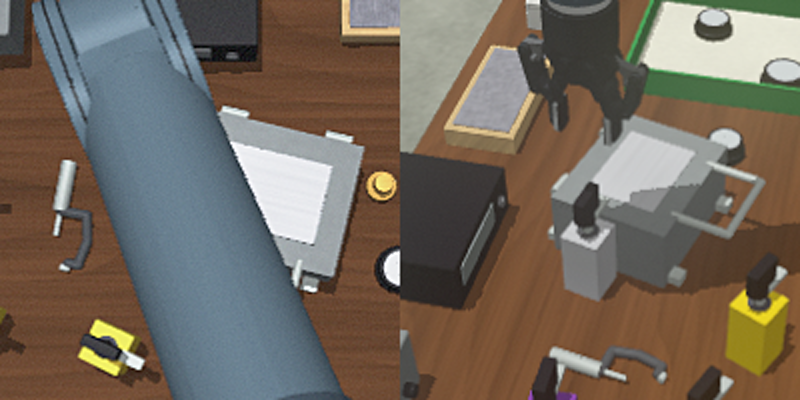

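Emit:
carry_out([
  [0.6,1,0,20,0,0,0],
  [0.6,0,0,20,0,0,0],
  [0.6,0,0,20,0,0,0],
  [0.6,0,0,20,0,0,0],
  [0.6,0,0,15,0,0,0],
  [0.6,0,0,12,0,0,0],
  [0.6,0,0,10,0,0,0],
  [0.6,0,0,0,0,0,0],
  [0.6,0,0,0,0,0,0],
])

```text
t: 4.52
tool_pos: [646.4, 63.6, 114.3]
tool_rot: [3.127, -0.299, -0.0]
force: [0.2, 0.3, 1.1]
grip_width: 51.0
```

```bash
python3 - <<'E'
from w import *
q=imaging.get_image('side');save(q,'side3.png')
i=q['frame'][190:310,220:360,::-1]
cv2.imwrite('pics/3z.png',cv2.resize(i,None,fx=5,fy=5,interpolation=cv2.INTER_CUBIC))
E
```

```text
t 4.52 p [646.4  63.6 114.3] x [ 0.982 -0.19  -0.   ] y [-0.19  -0.982  0.   ] z [-0. -0. -1.] F [0.2 0.3 1.1] T [ 0.06 -0.02  0.03] g 51.0
q [ 0.128  0.713 -0.437  1.602  0.359  0.908 -0.629] tool yaw deg -10.92
```

View pics/3z.png

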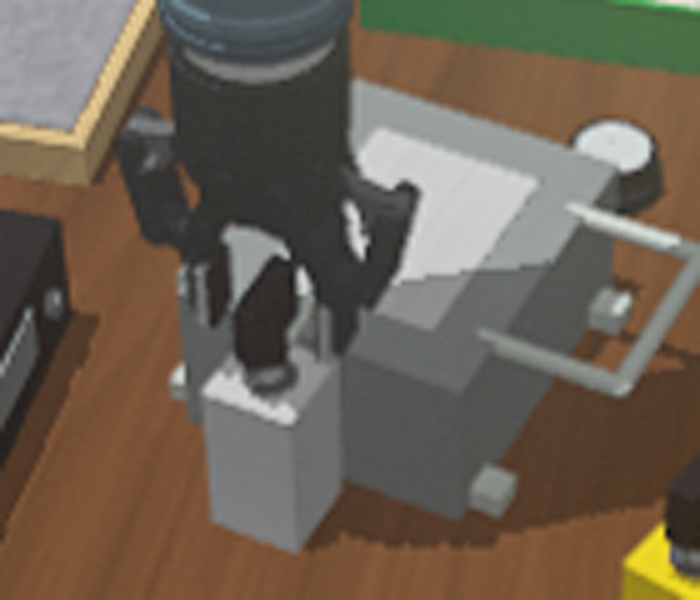

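Emit:
carry_out([
  [0,0,0,0,0,0,0],
  [0,0,0,0,0,0,0],
  [0,0,0,0,0,0,0],
  [0,0,0,0,0,0,0],
  [0,0,0,0,0,0,0],
  [0,0,0,0,0,0,0],
  [0,0,0,0,0,0,0],
  [0,0,0,0,0,0,0],
])

```text
t: 5.23
tool_pos: [649.5, 63.1, 115.7]
tool_rot: [-3.126, 0.3, -0.01]
force: [7.9, -0.2, -1.6]
grip_width: 12.8
```

```bash
python3 - <<'E'
from w import *
q=imaging.get_image('side');save(q,'side4.png')
i=q['frame'][190:310,220:360,::-1]
cv2.imwrite('pics/4z.png',cv2.resize(i,None,fx=5,fy=5,interpolation=cv2.INTER_CUBIC))
E
```

```text
t 5.23 p [649.5  63.1 115.7] x [ 0.982 -0.19   0.006] y [-0.19  -0.982 -0.002] z [ 0.006  0.    -1.   ] F [ 7.9 -0.2 -1.6] T [-0.06 -1.2   0.04] g 12.8
q [ 0.129  0.712 -0.437  1.599  0.36   0.905 -0.629] tool yaw deg -10.95
```

View pics/4z.png

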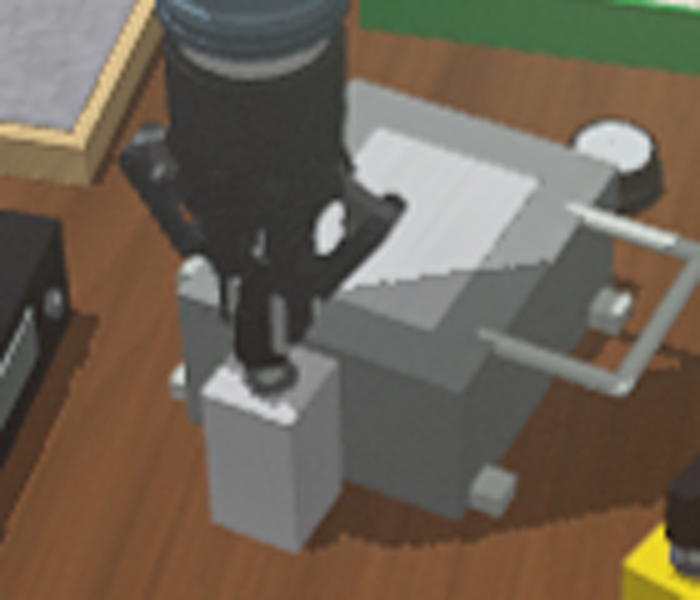

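Emit:
carry_out([
  [0,3,0,0,0,0,0],
  [0,0,-1,2,0,0,0],
  [0,0,0,2,0,0,0],
  [0,0,0,2,0,0,0],
  [0,0,0,2,0,0,0],
  [0,0,0,1.5,0,0,0],
  [0,0,0,0,0,0,0],
  [0,0,0,0,0,0,0],
])

```text
t: 5.95
tool_pos: [650.3, 63.4, 107.3]
tool_rot: [3.126, -0.299, 0.003]
force: [-4.4, -4.3, 20.6]
grip_width: 13.1
```

Emit:
carry_out([
  [0,-1,0,0,0,0,-4],
  [0,0,0,0,0,0,-4],
  [0,0,0,0,0,0,-4],
  [0,0,0,0,0,0,-4],
  [0,0,0,0,0,0,0],
])

```text
t: 6.37
tool_pos: [649.8, 63.4, 107.4]
tool_rot: [3.137, 0.144, 0.004]
force: [-2.7, -4.8, 19.5]
grip_width: 12.8
```

```bash
python3 - <<'E'
from w import *
E
```

```text
t 6.37 p [649.8  63.4 107.4] x [0.996 0.092 0.003] y [ 0.092 -0.996  0.001] z [ 0.003 -0.001 -1.   ] F [-2.7 -4.8 19.5] T [-1.09  1.11  0.02] g 12.8
q [ 0.167  0.739 -0.499  1.595  0.421  0.914 -0.39 ] tool yaw deg 5.26
```

Turned 16° with almost no torque about the axis: past the catch. Continuing.

Emit:
carry_out([
  [0,0,0,0,0,0,-6],
  [0,0,0,0,0,0,-6],
  [0,0,0,0,0,0,-6],
  [0,0,0,0,0,0,-6],
  [0,0,0,0,0,0,-6],
  [0,0,0,0,0,0,-6],
  [0,0,0,0,0,0,-6],
  [0,0,0,0,0,0,-6],
  [0,0,0,0,0,0,-6],
  [0,0,0,0,0,0,-6],
  [0,0,0,0,0,0,-6],
  [0,0,0,0,0,0,-5],
  [0,0,0,0,0,0,0],
  [0,0,0,0,0,0,0],
  [0,0,0,0,0,0,0],
])

```text
t: 7.62
tool_pos: [649.2, 62.4, 107.3]
tool_rot: [2.473, 1.933, -0.002]
force: [-6.1, -6.7, 22.4]
grip_width: 13.0
```

```bash
python3 - <<'E'
from w import *
q=imaging.get_image('side');save(q,'side5.png')
i=q['frame'][190:310,220:360,::-1]
cv2.imwrite('pics/5z.png',cv2.resize(i,None,fx=5,fy=5,interpolation=cv2.INTER_CUBIC))
E
```

```text
t 7.62 p [649.2  62.4 107.3] x [ 0.241  0.97  -0.003] y [ 0.97  -0.241  0.002] z [ 0.001 -0.003 -1.   ] F [-6.1 -6.7 22.4] T [-1.68  1.51  0.04] g 13.0
q [ 0.333  0.822 -0.771  1.585  0.653  1.008  0.687] tool yaw deg 76.03
```

View pics/5z.png

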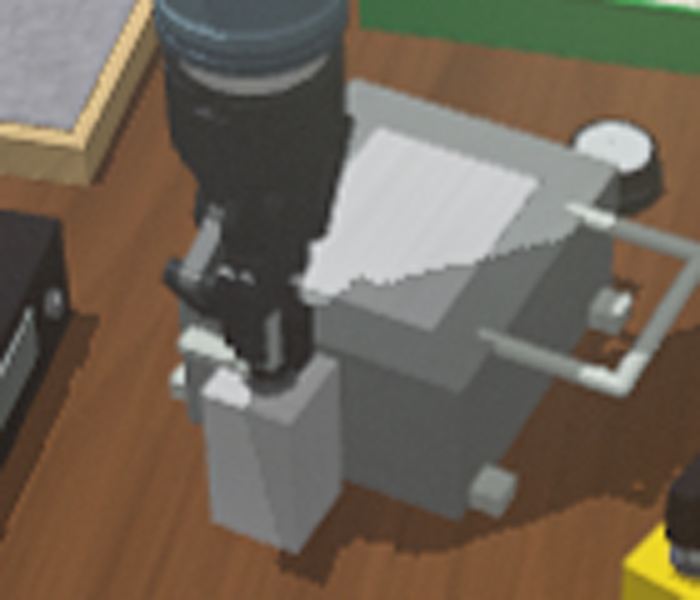

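Emit:
carry_out([
  [0,0,0,-3,0,0,0],
  [0.6,0,0,0,0,0,0],
  [0.6,0,0,0,0,0,0],
  [0.6,0,0,0,0,0,0],
  [0.6,0,0,0,0,0,0],
  [0.6,0,0,0,0,0,0],
  [0.6,0,0,-10,0,0,0],
  [0.6,0,0,-20,0,0,0],
  [0.6,0,0,-30,0,0,0],
  [0.6,0,0,-30,0,0,0],
  [0.6,0,0,0,0,0,0],
])

```text
t: 8.58
tool_pos: [651.7, 65.9, 204.8]
tool_rot: [2.471, 1.934, 0.014]
force: [1.9, 1.0, 1.0]
grip_width: 51.2
```

```bash
python3 - <<'E'
from w import *
q=imaging.get_image('side');save(q,'side6.png')
i=q['frame'][190:310,220:360,::-1]
cv2.imwrite('pics/6z.png',cv2.resize(i,None,fx=5,fy=5,interpolation=cv2.INTER_CUBIC))
b=C-137*X
to([b[0],b[1],195])
E
```

```text
t 8.58 p [651.7  65.9 204.8] x [0.24  0.971 0.005] y [ 0.971 -0.24   0.008] z [ 0.009  0.002 -1.   ] F [1.9 1.  1. ] T [ 0.08 -0.1  -0.03] g 51.2
q [ 0.367  0.717 -0.839  1.521  0.566  1.15   0.748] tool yaw deg 76.11
shift tool [-122.1 -148.8    8. ]
```

View pics/6z.png

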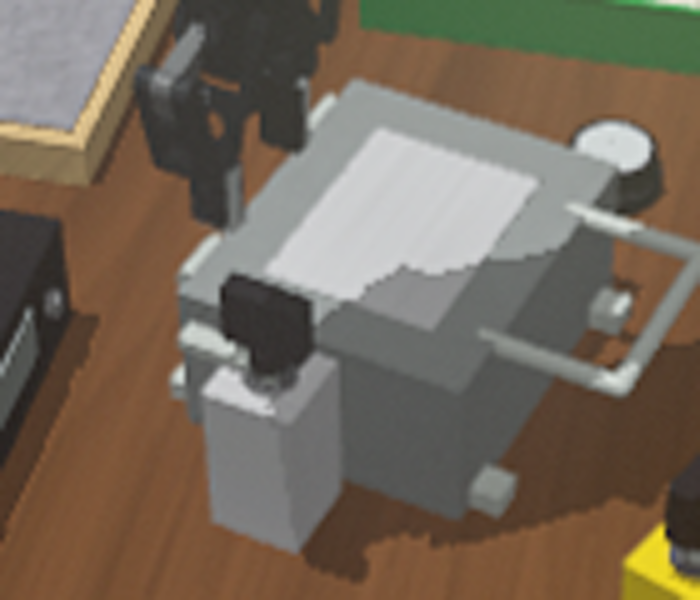

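Emit:
carry_out([
  [0.5,-20.2,-24.5,0,0,0,0],
  [0.5,-20.2,-24.5,0,0,0,0],
  [0.5,-20.2,-24.5,0,0,0,0],
  [0.5,-20.2,-24.5,0,0,0,0],
  [0.5,-20.2,-24.5,0,0,0,0],
  [0.5,-20.2,-24.5,0,0,0,0],
  [0.5,0,0,0,0,0,6.88],
  [0.5,0,0,0,0,0,6.88],
  [0.5,0,0,0,0,0,6.88],
  [0.5,0,0,0,0,0,6.88],
  [0.5,0,0,0,0,0,6.88],
  [0.5,0,0,0,0,0,6.88],
  [0.5,0,0,0,0,0,6.88],
  [0.5,0,0,0,0,0,6.88],
  [0.5,0,0,0,0,0,6.88],
  [0.5,0,0,0,0,0,6.88],
  [0.5,0,0,0,0,0,6.88],
  [0.5,0,0,0,0,0,6.88],
  [0.5,0,0,0,0,0,6.88],
  [0.5,0,0,0,0,0,0],
])

```text
t: 10.3
tool_pos: [476.3, -18.1, 197.5]
tool_rot: [3.119, -0.371, -0.001]
force: [-0.2, -0.1, -0.2]
grip_width: 42.5
```

```bash
python3 - <<'E'
from w import *
to([480,-17,66])
E
```

```text
t 10.3 p [476.3 -18.1 197.5] x [ 0.972 -0.234 -0.001] y [-0.234 -0.972  0.   ] z [-0.001 -0.    -1.   ] F [-0.2 -0.1 -0.2] T [-0.03 -0.03  0.03] g 42.5
q [ 0.449  0.351 -0.605  1.989  0.257  0.878 -0.53 ] tool yaw deg -13.55
shift tool [  3.5  -2.  131.5]
```

Emit:
carry_out([
  [0.5,3.5,-1,15,0,0,0],
  [0.5,0,0,20,0,0,0],
  [0.5,0,0,20,0,0,0],
  [0.5,0,0,20,0,0,0],
  [0.5,0,0,20,0,0,0],
  [0.5,0,0,15,0,0,0],
  [0.5,0,0,12,0,0,0],
  [0.5,0,0,9,0,0,0],
  [0.5,0,0,0,0,0,0],
  [0.5,0,0,0,0,0,0],
])

```text
t: 11.13
tool_pos: [480.4, -17.9, 66.8]
tool_rot: [-3.12, 0.363, 0.001]
force: [-0.7, -0.2, 0.5]
grip_width: 42.7
```

```bash
python3 - <<'E'
from w import *
q=imaging.get_image('side');save(q,'side7.png')
i=q['frame'][170:300,250:400,::-1]
cv2.imwrite('pics/7z.png',cv2.resize(i,None,fx=4.5,fy=4.5,interpolation=cv2.INTER_CUBIC))
E
```

```text
t 11.13 p [480.4 -17.9  66.8] x [ 0.973 -0.23  -0.   ] y [-0.23  -0.973 -0.   ] z [-0.  0. -1.] F [-0.7 -0.2  0.5] T [-0.03  0.03  0.01] g 42.7
q [ 0.332  0.571 -0.481  2.063  0.451  0.61  -0.692] tool yaw deg -13.27
```

View pics/7z.png

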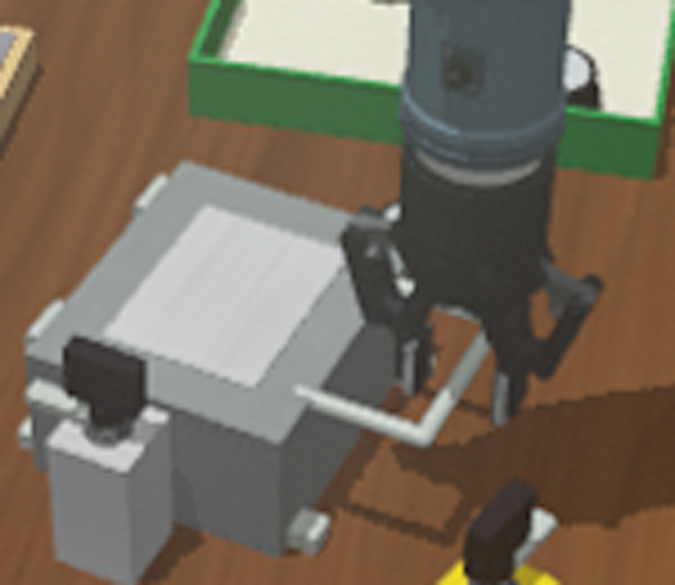

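Bar (running from (425,440) to (485,345)) lies between the two fingers. Closing.

Emit:
carry_out([
  [0,0,0,0,0,0,0],
  [0,0,0,0,0,0,0],
  [0,0,0,0,0,0,0],
  [0,0,0,0,0,0,0],
  [0,0,0,0,0,0,0],
  [0,0,0,0,0,0,0],
  [0,0,0,0,0,0,0],
])

```text
t: 11.77
tool_pos: [480.9, -18.1, 67.1]
tool_rot: [-3.12, 0.365, -0.002]
force: [0.5, -0.3, 3.1]
grip_width: 7.7
```

```bash
python3 - <<'E'
from w import *
E
```

```text
t 11.77 p [480.9 -18.1  67.1] x [ 0.973 -0.231  0.001] y [-0.231 -0.973 -0.   ] z [ 0.001 -0.    -1.   ] F [ 0.5 -0.3  3.1] T [-0.11 -0.15 -0.05] g 7.7
q [ 0.332  0.57  -0.481  2.062  0.451  0.61  -0.693] tool yaw deg -13.35
```

```bash
python3 - <<'E'
import numpy as np
t=np.linspace(0,.88,23)
x=-212*np.cos(t)+4*np.sin(t);z=212*np.sin(t)+4*np.cos(t)
print(np.c_[np.diff(x),-np.diff(z)].round(1).tolist(), x[-1]-x[0],z[-1]-z[0])
E
```

```text
[[0.3, -8.5], [0.7, -8.5], [1.0, -8.4], [1.3, -8.4], [1.7, -8.3], [2.0, -8.2], [2.3, -8.2], [2.7, -8.1], [3.0, -7.9], [3.3, -7.8], [3.6, -7.7], [3.9, -7.5], [4.2, -7.4], [4.5, -7.2], [4.8, -7.0], [5.1, -6.8], [5.3, -6.6], [5.6, -6.4], [5.8, -6.2], [6.1, -5.9], [6.3, -5.7], [6.5, -5.4]] 80.00691294549688 161.94524690337582
```

Emit:
carry_out([
  [0,0.3,0,-8.5,0,0,0],
  [0,0.7,0,-8.5,0,0,0],
  [0,1.0,0,-8.4,0,0,0],
  [0,1.3,0,-8.4,0,0,0],
  [0,1.7,0,-8.3,0,0,0],
  [0,2.0,0,-8.2,0,0,0],
  [0,0,0,0,0,0,0],
])

```text
t: 12.35
tool_pos: [487.4, -19.8, 118.5]
tool_rot: [3.12, -0.365, 0.001]
force: [-0.1, -0.5, -3.2]
grip_width: 7.7
```

```bash
python3 - <<'E'
from w import *
q=imaging.get_image('side');save(q,'side8.png')
i=q['frame'][170:300,250:400,::-1]
cv2.imwrite('pics/8z.png',cv2.resize(i,None,fx=4.5,fy=4.5,interpolation=cv2.INTER_CUBIC))
E
```

```text
t 12.35 p [487.4 -19.8 118.5] x [ 0.973 -0.231  0.001] y [-0.231 -0.973  0.   ] z [ 0. -0. -1.] F [-0.1 -0.5 -3.2] T [-0.02 -0.36 -0.16] g 7.7
q [ 0.384  0.492 -0.54   2.022  0.376  0.724 -0.623] tool yaw deg -13.35
```

View pics/8z.png

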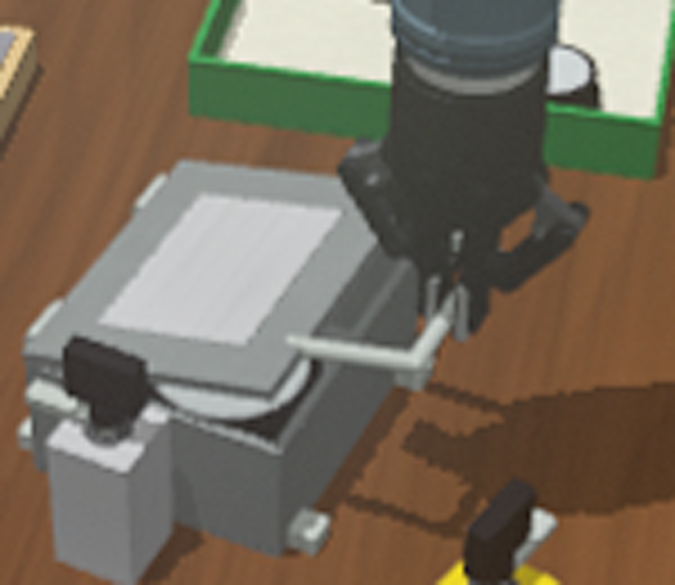

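The lid rises with the bar, held between the fingers at (450,305), and the knob is unmoved. I'll continue.

Emit:
carry_out([
  [0,2.3,0,-8.2,0,0,0],
  [0,2.7,0,-8.1,0,0,0],
  [0,3.0,0,-7.9,0,0,0],
  [0,3.3,0,-7.8,0,0,0],
  [0,3.6,0,-7.7,0,0,0],
  [0,3.9,0,-7.5,0,0,0],
  [0,4.2,0,-7.4,0,0,0],
  [0,4.5,0,-7.2,0,0,0],
  [0,4.8,0,-7.0,0,0,0],
  [0,5.1,0,-6.8,0,0,0],
  [0,5.3,0,-6.6,0,0,0],
  [0,5.6,0,-6.4,0,0,0],
  [0,5.8,0,-6.2,0,0,0],
  [0,6.1,0,-5.9,0,0,0],
  [0,6.3,0,-5.7,0,0,0],
  [0,6.5,0,-5.4,0,0,0],
  [0,0,0,0,0,0,0],
  [0,0,0,0,0,0,0],
  [0,0,0,0,0,0,0],
])

```text
t: 13.98
tool_pos: [554.1, -36.3, 229.9]
tool_rot: [3.118, -0.364, -0.014]
force: [-19.5, 1.1, 15.2]
grip_width: 7.4
```

```bash
python3 - <<'E'
from w import *
q=imaging.get_image('side');save(q,'side9.png')
i=q['frame'][120:300,240:430,::-1]
cv2.imwrite('pics/9z.png',cv2.resize(i,None,fx=3.3,fy=3.3,interpolation=cv2.INTER_CUBIC))
W=cloud(q);z=q['z_map']>0
A=W[z];a=A[:,:2]@X[:2]-606;b=A[:,:2]@Y[:2]-94
# lid plane: RANSAC-like on points between
m=(a>-30)&(a<75)&(abs(b)<88)&(A[:,2]>95)&(A[:,2]<230)
s=np.c_[a[m],A[m][:,2]]
best=0
rng=np.random.default_rng(0)
for _ in range(500):
    i,j=rng.choice(len(s),2)
    d=s[j]-s[i]
    if np.hypot(*d)<30: continue
    n=np.array([-d[1],d[0]])/np.hypot(*d)
    k=abs((s-s[i])@n)<2
    if k.sum()>best: best=k.sum();K=k
print(best,len(s),np.polyfit(s[K][:,0],s[K][:,1],1), 'lid angle',-np.arctan(np.polyfit(s[K][:,0],s[K][:,1],1)[0]))
bz=p[2]+19-84
print('from tool: ',np.arcsin(min(1,(p[2]+19-80)/212.04))-np.arctan(4/212))
E
```

```text
t 13.98 p [554.1 -36.3 229.9] x [ 0.973 -0.23  -0.009] y [-0.23  -0.973  0.004] z [-0.009 -0.001 -1.   ] F [-19.5   1.1  15.2] T [ 0.12  4.09 -0.11] g 7.4
q [ 0.43   0.446 -0.583  1.76   0.281  1.029 -0.49 ] tool yaw deg -13.32
692 842 [ -1.12805431 178.50634387] lid angle 0.845500055215441
from tool:  0.902313127332917
```

View pics/9z.png

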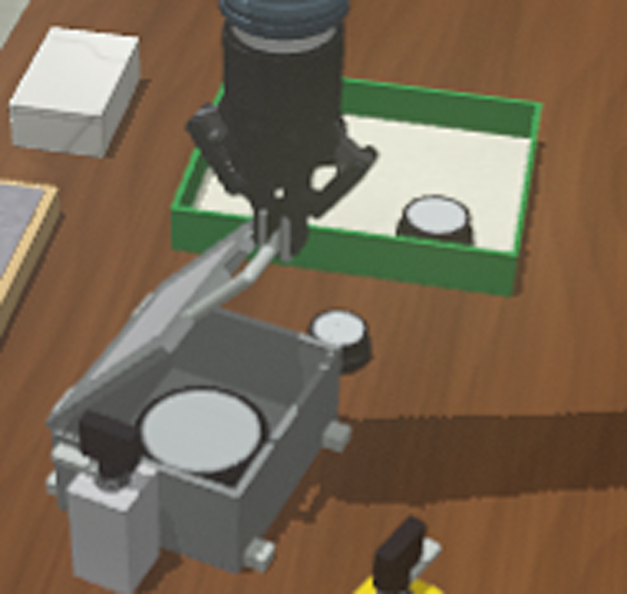

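Emit:
carry_out([
  [0,-1,0,-1,0,0,0],
  [0,-1,0,-1,0,0,0],
  [0,-1,0,-1,0,0,0],
  [0,0,0,0,0,0,0],
  [0,0,0,0,0,0,0],
  [0,0,0,0,0,0,0],
])

```text
t: 14.53
tool_pos: [555.6, -36.6, 231.5]
tool_rot: [3.12, -0.366, 0.0]
force: [4.0, -3.3, -11.7]
grip_width: 7.7
```

Emit:
carry_out([
  [0,0.5,0,1,0,0,0],
  [0,0,0,0,0,0,0],
  [0,0,0,0,0,0,0],
  [0,0,0,0,0,0,0],
  [0,0,0,0,0,0,0],
  [0,0,0,0,0,0,0],
])

```text
t: 15.03
tool_pos: [554.9, -36.5, 230.8]
tool_rot: [3.119, -0.365, -0.003]
force: [-2.9, -4.0, -3.6]
grip_width: 7.8
```

```bash
cat > m.py <<'E'
from w import *
import sys
for nm in ['side','top']:
    q=imaging.get_image(nm);save(q,nm+sys.argv[1]+'.png')
    i=q['frame'][120:300,220:430,::-1]
    cv2.imwrite(f'pics/{nm}{sys.argv[1]}z.png',cv2.resize(i,None,fx=3,fy=3,interpolation=cv2.INTER_CUBIC))
    W=cloud(q);z=q['z_map']>0
    A=W[z];a=A[:,:2]@X[:2]-606;b=A[:,:2]@Y[:2]-94
    m=(a>-30)&(a<75)&(abs(b)<88)&(A[:,2]>95)&(A[:,2]<230)
    s=np.c_[a[m],A[m][:,2]];best=0;rng=np.random.default_rng(0)
    for _ in range(500):
        i,j=rng.choice(len(s),2);d=s[j]-s[i]
        if np.hypot(*d)<30: continue
        n=np.array([-d[1],d[0]])/np.hypot(*d);k=abs((s-s[i])@n)<2
        if k.sum()>best: best=k.sum();K=k
    e=np.linalg.svd(s[K]-s[K].mean(0),full_matrices=False)[2][0]
    print(nm,best,len(s),'lid angle',np.arctan(abs(e[1]/e[0])))
    M2=(A[:,2]>118)&(A[:,2]<160)&(np.hypot(A[:,0]-649,A[:,1]-64)<35)
    if M2.sum()>20:
        w=A[M2][:,:2];print('wing',cv2.minAreaRect(w.astype(np.float32)),M2.sum())
E
python3 m.py A
```

```text
t 15.03 p [554.9 -36.5 230.8] x [ 0.973 -0.231 -0.002] y [-0.231 -0.973  0.001] z [-0.002 -0.001 -1.   ] F [-2.9 -4.  -3.6] T [-0.76  0.95 -0.08] g 7.8
q [ 0.432  0.442 -0.584  1.764  0.281  1.022 -0.489] tool yaw deg -13.36
side 669 827 lid angle 0.8550701212696842
wing ((646.7518310546875, 51.67223358154297), (43.775020599365234, 42.699668884277344), 80.88763427734375) 221
top 259 291 lid angle 0.8550882434142403
wing ((647.2612915039062, 63.621368408203125), (14.53774642944336, 41.86812973022461), 76.01337432861328) 151
```

View pics/sideAz.png

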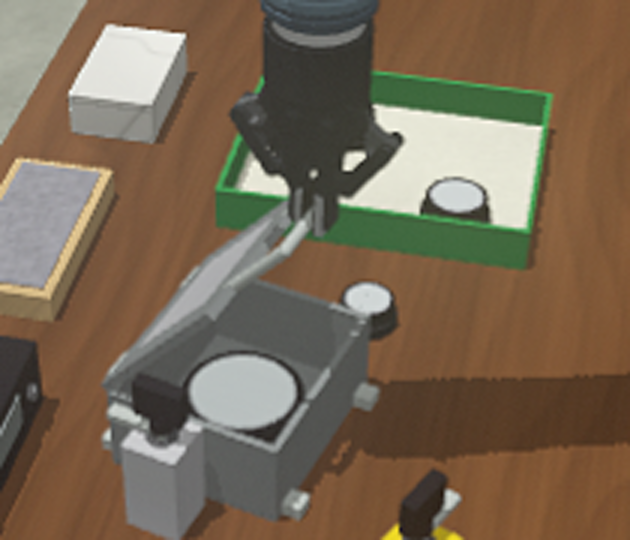

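```bash
python3 - <<'E'
from h import *
print(r.close_job()); o=r.get_obs(); print(o['t'],o['tool_pos'],o['force'],o['grip_width'])
E
```

```text
the job is handed in; nothing more can be done
None
the job is handed in; nothing more can be done
```

The latch is open and the gripper is holding the lid at about 50 degrees. I handed the job in after about 15 s of the 56 s allowed.

- **Knob:** I gripped the wing knob on the grey post, pushed it to its stop (8.4 mm of measured travel) and turned it anticlockwise. I then released it. The last top picture puts the wing at 76°, which is a knob turn of about 1.56 rad, and a picture after release showed the tongue swung off the lid.
- **Lid:** I raised it by its bar between the fingers. Both cameras' depth data give 0.855 rad. The height of the tool gave about 0.90 rad slightly earlier. The two disagree by about 0.05 rad, but both are inside the 0.75–0.995 band.
- **Holding force:** On first reaching 50 degrees the tool was pressing about 25 N along the lid. I shifted a few millimetres, and the last reading was about 6 N in total. The grip width stayed steady at 7.8 mm.
- **Not measured:** I did not measure the lid's speed or the bystanders' positions at the end. I saw no contact with any bystander in the pictures I viewed. The hand-in gave no verdict.

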